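# Take the DJ booth live: speaker aside, lamp block to red, crossfader over

### The job

Take the DJ booth live. First roll the tube speaker over the table, without lifting it, out of the white taped rectangle until it rests along the yellow park line; then tip the status lamp block over its long edges, a quarter turn at a time and never picked up, until its red face is up and it stands inside the white taped rectangle, square to it. Last, slide the mixer's crossfader fully to its red-marked end, and leave the other things on the table where they are.

Things in the scene. Friction and masses are not known exactly. Their poses are not given: they have to be found in the camera images.
- block: status lamp block, 150 x 90 x 90 mm, about 0.45 kg, black shell. One long face red, the opposite one green, the other two black with a thin grey line. Origin: centre of the red face; x along the block; z from the red face towards the green face. Red is down (z up) at the start; when done z points down and the origin is 90 mm above the table. Starts 180-225 mm to the -y side of the frame
- block_center (a point): middle of the lamp block, 45 mm from its long faces, axes as block. Its rubbery shell grips the table (friction 0.9): pushed near the top of a side it tips over the far lower edge, pushed low it slides. Two quarter turns about its long axis towards the rectangle (each moves it 90 mm) bring it near the rectangle's middle
- frame: white taped rectangle flat on the table, no height; inside 200 mm (its x) by 140 mm (its y), tape 15 mm wide. Origin at its centre, z up. The block's and the speaker's long axes start roughly along its x
- speaker: tube speaker lying on its side, a blue cylinder with black ends, 64 mm diameter, 170 mm long, about 0.35 kg, smooth hard shell. Origin: its middle (32 mm above the table); x along the cylinder. Y and z turn with it as it rolls; at the start z is up. It rolls freely but a slow roll soon dies out. It starts inside the white rectangle, along the rectangle's x
- park: yellow park line, a tape stripe 220 mm long (its x) and 20 mm wide (its y) flat on the table, on the +y side of the white rectangle and nearly parallel with its x; origin in its middle on the table
- fader (a joint): crossfader of the mixer: 0 is the white-marked end (-y), 0.080 m is the red-marked end (+y, the robot's left); stays where left, needs about 2 N
- fader_top (a point): centre of the top of the white crossfader cap; the cap is 28 mm (across its travel, mixer x) by 20 mm (along its travel, mixer y) and 40 mm tall, its top 104 mm above the table. It slides along the mixer's y. The axes are the mixer's
- mixer: compact black mixer, fixed, 240 (x) by 280 (y) by 50 mm high with knobs to 68 mm; origin under its middle. The crossfader runs along its y, 85 mm from the middle on the robot's side, in a track 14 mm high and 130 mm long
- mug: blue mug, 80 mm across, 95 mm tall, left of the mixer; leave alone
- bottle: green bottle, 66 mm across, 200 mm tall, right of the mixer; leave alone
- puck: brass record weight, 72 mm across, 35 mm tall, right of the mixer; leave alone
- phone: black phone lying flat, 150 x 72 x 9 mm, on the right of the block; leave alone
- brush: wooden record brush, 120 x 45 x 38 mm, on the far left beyond the yellow line; leave alone
Mind the look-alikes: they are no part of the job. Leave any orange look-alike of the speaker alone.

How it is judged (in metres and radians):
On the way, in this order (a step that is already met when the one before it is completed fails the run):
1. the speaker has rolled (not slid) at least half a turn along the table (angle between speaker's own z axis and vertical above 2.4 rad and height (world z) of speaker below 0.045 m), for 0.02 s.
2. the speaker lies still along the yellow park line (y of speaker in the frame of park between -0.022 and 0.022 m and x of speaker in the frame of park between -0.045 and 0.045 m and angle between the x axis of speaker and the x axis of park, either way round below 0.25 rad and height (world z) of speaker below 0.037 m and linear speed of speaker below 0.02 m/s), for 0.2 s.
3. the block rests on a black side after one quarter turn (angle between block's own z axis and vertical between 1.47 and 1.67 rad and height (world z) of block_center below 0.05 m), for 0.2 s.
4. the block stands red face up inside the white rectangle (angle between block's own z axis and vertical above 3.04 rad and height (world z) of block_center below 0.05 m and y of block_center in the frame of frame between -0.027 and 0.027 m and x of block_center in the frame of frame between -0.032 and 0.032 m and angle between the x axis of block and the x axis of frame, either way round below 0.17 rad and linear speed of block below 0.02 m/s), for 0.2 s.
5. the crossfader is at its red-marked end (value of joint fader above 0.074 m), for 0.1 s.
At the end, for the whole second after the job is handed in: Still and on the table: speaker within 22 mm of the yellow line (45 mm along it, 0.25 rad of parallel); block red face up, centre within 27 mm (short way) and 32 mm (long way) of the rectangle's centre, within 0.17 rad of square; crossfader within 6 mm of its red end (all of step 2 and all of step 4 and value of joint fader above 0.074 m); the robot touches nothing.
It fails at once if the speaker is lifted off the table (height (world z) of speaker above 0.055 m).
It fails at once if the block is picked up (its middle more than 85 mm high; tipping raises it to 64 mm) (height (world z) of block_center above 0.085 m).
It fails at once if a bystander (mug, bottle, record weight, phone or brush) is moved by more than 30 mm (distance of any of mug, bottle, puck, phone, brush from where it was at the start of the episode above 0.03 m).
It also fails if it takes over 72 s, if anything falls off the work surface, if the arm or the gripper's body presses on something with over 40 N, if the wrist force passes 120 N, or if a joint passes its speed limit or range.

### The arm

A 6-joint arm with a two-finger parallel gripper is mounted at the origin on the work surface. World frame = base frame: x ahead of the robot, y to its left, z up, the work surface at z = 0. Lengths are in mm, angles in degrees, forces in N, time in s.
With the tool pointing down it reaches from about 300 to 875 mm from the base axis. Payload 4.2 kg.
Tool frame: the origin (TCP) lies midway between the tips of the shut fingers; the grasp point (between the pads) lies 19 mm behind it; z points along the fingers, y is the line along which they close (so a half turn about z gives the same grasp; the last joint's range is limited). The gripper opens to 85 mm and grips with 20 to 120 N. Pads are 22 mm wide; open, the fingers measure 114 mm over their backs; the gripper's body (76 mm by 85 mm) begins 54 mm behind the grasp point. The pads swing forward as they close: fully open they stand 13 mm farther back than shut.
Start: joints at [64.572, 18.312, 89.639, -0, 72.044, -1.146], TCP at [236.459, 524.145, 231.338] pointing down, gripper open.
Joint ranges: [-177.97, 177.97], [-48.28, 115.42], [12.27, 149.76], [-77.06, 257.06], [2.81, 150.46], [-146.56, 146.56]. Speed limits (degrees/s): [147.25, 147.25, 180, 180, 180, 180].

### API

Orientations are given as [roll, pitch, yaw] about the fixed x, y, z axes, in that order (R = Rz(yaw) Ry(pitch) Rx(roll)).
In Python, from bench import ctrl, viewer, finder gives the robot as it stands. The module is installed in compiled form; this text tells all that it offers.
- The arm moves only by the tool servo_tool, never from a script. Its argument "motion" is a list of rows, each a list of 3 entries, a list of its own where there are three numbers: the gripper's target within -1 to 1 (fully open at 1, half-way at 0, shut at -1), then the shift along the tool's x, y, z in m, then the turn about the tool's z in rad. In form: [[gripper, [dx, dy, dz], twist], ...]. A call has 1 to 10 rows; each row is the pose to reach, as a shift and turn from the pose commanded when the call began, along the tool's axes at that moment; what a row does not reach only later rows make up. A row lasts 1/12 s, in which the tool goes at most 41.7 mm and 7.16 degrees, less where a joint would pass 70% of its speed; a pose out of reach is approached as far as the arm can. A call with a gripper value outside its range is refused whole. The fingers move at their own pace and stop on an object; "squeeze" is the grip in N (left out, the last holds). Time passes only in rows, so rows that repeat a pose let the fingers close. It gives the time, the measured TCP pose, the force, the opening and the grip force at its end, in the units of the state.
- ctrl.get_state(): the state, without advancing time (a new reading comes with each control period).
- viewer.camera(name): name is "scene" or "top"; returns a dict with "color" (420x560x3 uint8, blue, green, red), "fx", "fy", "cx", "cy" (pixels), "dist_coeffs" ([k1, k2, p1, p2, k3] as OpenCV has them; the pictures are not rectified), "rvec" (rotation vector, rad) and "tvec" (3), from world to camera coordinates, as OpenCV has them. Camera axes: x right, y down, z forward; pixel columns grow to the right and rows downward; lengths in mm; the calibration is good to about 2 mm. A picture is of the moment at which its call begins. There is no depth.
- ctrl.finish_job(): hands the job in; it is judged then, once.
Trained networks look in the newest picture that a camera, given by its name, has taken for a name from the list of things; names that differ only in an ending like _2 or _b are one class to them, and where a whole thing is asked for, a point or a joint stands for the part that bears it (a point fixed in the world has none). Each returns a list of dicts, best first, with "score" (0 to 1); they miss things now and then, are a little off and sometimes report something else, mostly with a low value. They report only what shows in the picture. A call takes as long as a camera call. They do not tell look-alikes from the thing itself.
- finder.spot_in(query, camera): "bbox" ([left, top, right, bottom] in pixels, round what is visible of it).
- finder.silhouettes(query, camera): "pixels" (420x560 bool, what is visible of it) and "bbox" ([left, top, right, bottom] in pixels, round what is visible of it).
The state is a dict: "time_s": time; "q": joint angles; "joint_velocities": joint speeds; "tau": joint torques, N m; "tool_pos": TCP position; "eef_rot": TCP orientation; "contact_force": force on the tool from outside, world axes, zero at the start; "moment": the same for the moment, N m; "opening": finger opening in mm; "gripper_force": force on a finger pad.
Only numpy, scipy, OpenCV 4.12 (cv2) and the standard library are available. Lean on these libraries where they do the work, as an engineer would, in place of code of your own. Each camera call takes 0.05 s, during which the arm holds its last target. There are 200 camera calls.

## Working session

There is one attempt and no reset: what is moved stays moved. The work goes in short steps, Python scripts to look and compute and a tool call to move; the robot and the scene stay as the last step left them, time stands still between calls to the robot, and variables do not carry over. Pictures are saved under pics/ and viewed, at most 10 in all, crops included, and the job is handed in when it is done.

Besides the shell and the picture viewer there is one more tool, called after "Emit:" by a JSON object that holds its "name" and its "arguments", one argument or row to a line. servo_tool: Moves the arm, as the interface text tells. Its arguments: {"type":"object","properties":{"motion":{"type":"array"},"squeeze":{"type":"number"}},"required":["motion"]}

```bash
mkdir -p pics; cat > h.py <<'E'
import numpy as np, cv2
from bench import ctrl, viewer, finder
def look(n):
    c=viewer.camera(n); c['K']=np.array([[c['fx'],0,c['cx']],[0,c['fy'],c['cy']],[0,0,1.]]); c['d']=np.array(c['dist_coeffs'],float)
    c['R']=cv2.Rodrigues(np.array(c['rvec'],float))[0]; c['t']=np.array(c['tvec'],float).reshape(3); return c
def px2w(c,p,z):
    u=cv2.undistortPoints(np.array(p,float).reshape(-1,1,2),c['K'],c['d']).reshape(-1,2)
    r=np.c_[u,np.ones(len(u))]@c['R']; o=-c['R'].T@c['t']
    return o+r*((z-o[2])/r[:,2])[:,None]
def w2px(c,P): return cv2.projectPoints(np.array(P,float).reshape(-1,1,3),c['R'],c['t'],c['K'],c['d'])[0].reshape(-1,2)
E
python3 - <<'E'
from h import *
for n in('top','scene'):
    c=look(n); cv2.imwrite(f'pics/{n}0.png',c['color']); print(n,-c['R'].T@c['t'],c['fx'])
    for q in('block','speaker','frame','park','fader_top','mixer','mug','bottle','puck','phone','brush'):
        print(q,[(np.round(r['bbox']).tolist(),round(r['score'],2)) for r in finder.spot_in(q,n)][:4])
print(ctrl.get_state())
E
```

```text
top [ 378.91452056    8.11338172 1065.86981872] 424.3298659468008
block [([366.0, 193.0, 411.0, 253.0], 0.56), ([432.0, 153.0, 470.0, 209.0], 0.19)]
speaker [([292.0, 180.0, 321.0, 254.0], 0.64), ([118.0, 300.0, 195.0, 343.0], 0.64), ([364.0, 189.0, 414.0, 255.0], 0.28)]
frame [([308.0, 121.0, 311.0, 133.0], 0.67)]
park [([209.0, 173.0, 227.0, 258.0], 0.9)]
fader_top [([303.0, 118.0, 315.0, 131.0], 0.57), ([365.0, 190.0, 410.0, 257.0], 0.53)]
mixer [([238.0, 52.0, 352.0, 147.0], 0.83), ([209.0, 174.0, 225.0, 258.0], 0.3)]
mug [([120.0, 121.0, 162.0, 161.0], 0.61)]
bottle [([404.0, 92.0, 449.0, 138.0], 0.76)]
puck [([371.0, 124.0, 400.0, 152.0], 0.79), ([291.0, 183.0, 319.0, 255.0], 0.7)]
phone [([432.0, 154.0, 474.0, 212.0], 0.66)]
brush [([101.0, 198.0, 116.0, 248.0], 0.76), ([433.0, 152.0, 472.0, 210.0], 0.56)]
scene [942.89189681 548.07779997 771.91985674] 408.84603984620213
block [([185.0, 134.0, 251.0, 190.0], 0.83)]
speaker [([400.0, 210.0, 478.0, 256.0], 0.88), ([228.0, 181.0, 292.0, 230.0], 0.64)]
frame [([210.0, 194.0, 318.0, 259.0], 0.59)]
park [([282.0, 242.0, 354.0, 291.0
[... 310 characters left out ...]
59.0], 0.64)]
{'time_s': 1.2, 'q': array([ 6.45725784e+01,  1.83114397e+01,  8.96381859e+01,  1.53059436e-03,
        7.20425127e+01, -1.14402288e+00]), 'joint_velocities': array([-0.04092367, -0.09080693, -0.0532188 ,  0.06497427,  0.0829965 ,
        0.10275346]), 'tau': array([-1.19664751e-04, -4.15408444e+01, -2.34422296e+01,  5.65917617e-05,
        2.58661657e-04, -3.24226448e-06]), 'tool_pos': array([236.45610228, 524.16335255, 231.34807238]), 'eef_rot': array([ 1.79992111e+02, -1.29884291e-03,  1.55716130e+02]), 'contact_force': array([-0.6261005 ,  0.01735353,  0.08166126]), 'moment': array([ 0.01147932, -0.0030931 , -0.01532747]), 'gripper_force': 0.0, 'opening': 85.29966858130555}
```

View pics/top0.png

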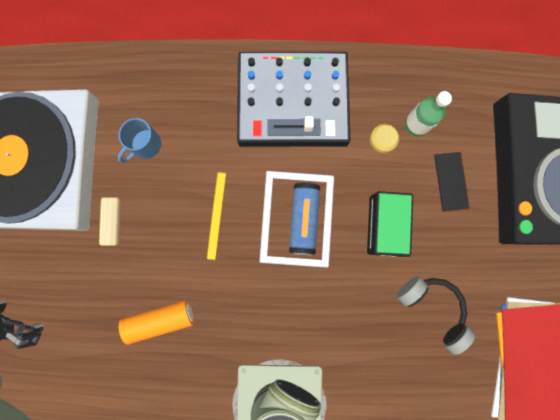

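View pics/scene0.png

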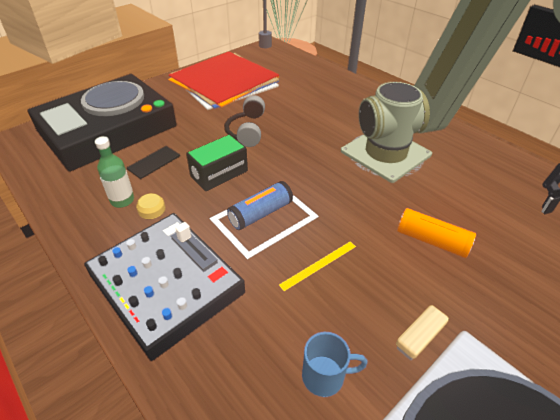

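The top view shows the blue tube speaker at (305,219) inside the white rectangle (297,219). The park line is at (217,216), the green-up block at (390,224) and the fader cap at (309,124). The scene view agrees.

What could be taken for the speaker: the orange tube at (156,322) is a look-alike, so I leave it. The blue mug at (139,138) is a bystander. I choose the blue cylinder at (305,219). For the block, the phone at (452,181) scores low; I choose the green-topped box.

```bash
cat >> h.py <<'E'
def comp(m,at):
    n,l=cv2.connectedComponents(m.astype(np.uint8)); v=l[int(at[1])-8:int(at[1])+9,int(at[0])-8:int(at[0])+9]; v=v[v>0]
    return l==np.bincount(v).argmax()
def rect(c,m,z):
    ys,xs=np.nonzero(m); P=px2w(c,np.c_[xs,ys],z)[:,:2].astype(np.float32)
    (cx,cy),(w,h),a=cv2.minAreaRect(P)
    if w<h: w,h,a=h,w,a-90
    a=(a+90)%180-90   # direction of long axis
    return [round(float(v),1) for v in (cx,cy,w,h,a)]
E
python3 - <<'E'
from h import *
c=look('top'); I=c['color']; H=cv2.cvtColor(I,cv2.COLOR_BGR2HSV); h,s,v=[H[...,i].astype(int) for i in range(3)]
box=lambda x0,y0,x1,y1:(lambda m:(m.__setitem__((slice(y0,y1),slice(x0,x1)),True),m)[1])(np.zeros(h.shape,bool))
W=(s<60)&(v>170)&box(255,165,340,272)
print('frame',rect(c,W,0),'expect 230x170')
print('park',rect(c,(h>20)&(h<35)&(s>180)&(v>150)&box(195,165,240,265),0),'220x20')
print('green',rect(c,(h>45)&(h<80)&(s>150)&(v>90)&box(355,180,420,265),90),'150x90?')
m=box(285,175,325,262)&~W
B=(h>95)&(h<125)&(s>90)&m
print('blue',rect(c,B,32))
print('dark+blue',rect(c,m&(B|(v<50)),32),'170x64')
print('orange stripe',rect(c,(h>5)&(h<25)&(s>150)&(v>180)&m,64))
Y=(s<50)&(v>190)&box(300,112,318,133)
print('cap',rect(c,Y,104),px2w(c,[[252,128],[262,128],[330,128],[309,124]],64).round(0))
print('mixer',px2w(c,[[238,145],[350,145],[240,52],[348,52]],50).round(0))
a=I[165:275,195:425]; b=cv2.resize(I[90:150,235:355],None,fx=3,fy=3,interpolation=2)
a=cv2.resize(a,None,fx=3,fy=3,interpolation=cv2.INTER_CUBIC); o=np.zeros((a.shape[0]+b.shape[0],a.shape[1],3),np.uint8); o[:a.shape[0]]=a;o[a.shape[0]:,:b.shape[1]]=b
cv2.imwrite('pics/crop1.png',o)
E
```

```text
frame [468.1, -37.9, 234.5, 174.7, -3.0] expect 230x170
park [471.4, 166.2, 217.8, 18.6, -5.2] 220x20Traceback (most recent call last):
  File "<stdin>", line 7, in <module>
  File "h.py", line 15, in rect
    ys,xs=np.nonzero(m); P=px2w(c,np.c_[xs,ys],z)[:,:2].astype(np.float32)
                           ~~~~^^^^^^^^^^^^^^^^^^
  File "h.py", line 7, in px2w
    u=cv2.undistortPoints(np.array(p,float).reshape(-1,1,2),c['K'],c['d']).reshape(-1,2)
      ~~~~~~~~~~~~~~~~~~~^^^^^^^^^^^^^^^^^^^^^^^^^^^^^^^^^^^^^^^^^^^^^^^^^
cv2.error: OpenCV(4.12.0) /io/opencv/modules/calib3d/src/undistort.dispatch.cpp:347: error: (-215:Assertion failed) CV_IS_MAT(_src) && CV_IS_MAT(_dst) && (_src->rows == 1 || _src->cols == 1) && (_dst->rows == 1 || _dst->cols == 1) && _src->cols + _src->rows - 1 == _dst->rows + _dst->cols - 1 && (CV_MAT_TYPE(_src->type) == CV_32FC2 || CV_MAT_TYPE(_src->type) == CV_64FC2) && (CV_MAT_TYPE(_dst->type) == CV_32FC2 || CV_MAT_TYPE(_dst->type) == CV_64FC2) in function 'cvUndistortPointsInternal'
```

```bash
python3 - <<'E'
from h import *
c=look('top'); I=c['color']; H=cv2.cvtColor(I,cv2.COLOR_BGR2HSV); h,s,v=[H[...,i].astype(int) for i in range(3)]
def box(x0,y0,x1,y1):
    m=np.zeros(h.shape,bool); m[y0:y1,x0:x1]=1; return m
def show(n,m,z,e=''):
    print(n,m.sum(),rect(c,m,z) if m.sum()>3 else None,e)
print(H[224,393],H[219,292+22],H[219,305],H[124,309],H[128,257])
W=(s<60)&(v>170)&box(255,165,340,272)
show('green',(abs(h-H[224,393][0].astype(int))<12)&(s>120)&(v>70)&box(355,180,420,265),90,'150x90?')
m=box(285,178,325,260)&~W
B=(abs(h-108)<16)&(s>80)&m
show('blue',B,32)
show('dark+blue',m&(B|(v<50)),32,'170x64')
show('stripe',(h>5)&(h<25)&(s>150)&(v>180)&m,64)
show('cap',(s<50)&(v>190)&box(300,112,318,133),104)
print(px2w(c,[[252,128],[262,128],[330,128]],64).round(0).tolist(),px2w(c,[[238,145],[350,145],[240,52],[348,52]],50).round(0).tolist())
a=I[165:275,195:425]; b=cv2.resize(I[90:150,235:355],None,fx=3,fy=3,interpolation=2)
a=cv2.resize(a,None,fx=3,fy=3,interpolation=cv2.INTER_CUBIC); o=np.zeros((a.shape[0]+b.shape[0],a.shape[1],3),np.uint8); o[:a.shape[0]]=a;o[a.shape[0]:,:b.shape[1]]=b
cv2.imwrite('pics/crop1.png',o)
E
```

```text
[ 68 146 225] [107 101 169] [ 20 185 255] [  0   0 255] [  2 189 255]
green 1941 [453.5, -261.1, 138.6, 78.1, -2.6] 150x90?
blue 1181 [467.5, -55.2, 149.0, 59.8, -3.4] 
dark+blue 1208 [466.4, -55.2, 163.1, 59.8, -3.4] 170x64
stripe 126 [465.1, -55.1, 84.0, 8.3, -3.3] 
cap 219 [688.3, -58.1, 43.8, 40.2, 1.4] 
[[681.0, 77.0, 64.0], [681.0, 52.0, 64.0], [685.0, -113.0, 64.0]] [[641.0, 111.0, 50.0], [647.0, -164.0, 50.0], [885.0, 114.0, 50.0], [892.0, -161.0, 50.0]]
```

View pics/crop1.png

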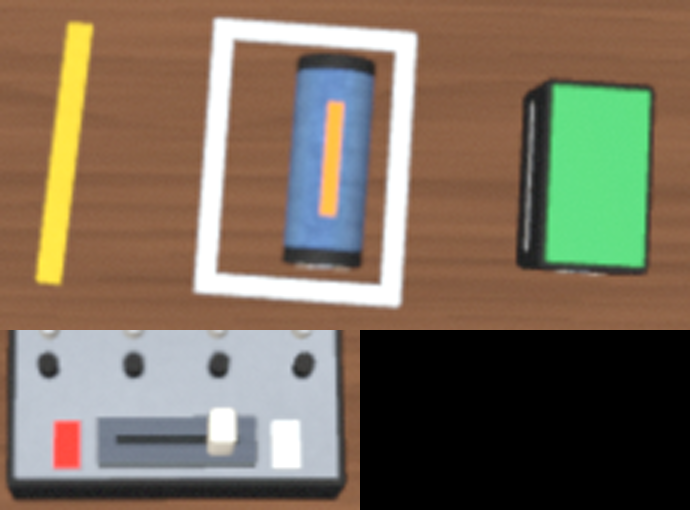

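The crop confirms the choice. The blue tube has an orange stripe and lies inside the rectangle. Red mark is the +y end of the fader, and the green face is up on the block. I measure these positions:

| Thing | x, y (mm) | Angle (deg) |
|---|---|---|
| Speaker | 466, -55 | -3.4 |
| Frame | 468, -38 | -3 |
| Park | 471, 166 | -5.2 |
| Block | 453, -261 | -2.6 |

Plan for the speaker: straddle it with the open fingers, closing along y, and roll it caged.

Emit:
{"name": "servo_tool", "arguments": {
  "motion": [
    [1, [-0.447, -0.433, 0.09], -0.365],
    [1, [-0.447, -0.433, 0.09], -0.365],
    [1, [-0.447, -0.433, 0.09], -0.365],
    [1, [-0.447, -0.433, 0.09], -0.365],
    [1, [-0.447, -0.433, 0.09], -0.365],
    [1, [-0.447, -0.433, 0.09], -0.365],
    [1, [-0.447, -0.433, 0.09], -0.365],
    [1, [-0.447, -0.433, 0.09], -0.365],
    [1, [-0.447, -0.433, 0.09], -0.365],
    [1, [-0.447, -0.433, 0.09], -0.365]
  ]
}}

```text
time_s: 2.13
tool_pos: [388.6, 139.6, 171.9]
eef_rot: [180.0, 0.1, 176.7]
contact_force: [0.4, -0.2, -0.4]
opening: 85.3
gripper_force: 0.0
```

Emit:
{"name": "servo_tool", "arguments": {
  "motion": [
    [1, [-0.0885, -0.19, 0.02], 0],
    [1, [-0.0885, -0.19, 0.02], 0],
    [1, [-0.0885, -0.19, 0.02], 0],
    [1, [-0.0885, -0.19, 0.02], 0],
    [1, [-0.0885, -0.19, 0.02], 0],
    [1, [-0.0885, -0.19, 0.02], 0],
    [1, [-0.0885, -0.19, 0.02], 0],
    [1, [-0.0885, -0.19, 0.02], 0]
  ]
}}

```text
time_s: 2.8
tool_pos: [465.0, -53.3, 151.6]
eef_rot: [180.0, -0.1, 176.6]
contact_force: [-0.8, -0.7, 0.2]
opening: 85.3
gripper_force: 0.0
```

Emit:
{"name": "servo_tool", "arguments": {
  "motion": [
    [1, [-0.001, -0.002, 0.03], 0],
    [1, [-0.001, -0.002, 0.06], 0],
    [1, [-0.001, -0.002, 0.085], 0],
    [1, [-0.001, -0.002, 0.105], 0],
    [1, [-0.001, -0.002, 0.12], 0],
    [1, [-0.001, -0.002, 0.13], 0],
    [1, [-0.001, -0.002, 0.138], 0],
    [1, [-0.001, -0.002, 0.138], 0]
  ]
}}

```text
time_s: 3.47
tool_pos: [465.1, -54.0, 12.8]
eef_rot: [180.0, -0.2, 176.8]
contact_force: [-0.2, -0.2, -0.3]
opening: 85.4
gripper_force: 0.0
```

Emit:
{"name": "servo_tool", "arguments": {
  "motion": [
    [1, [0, 0.003, 0], 0],
    [1, [0, 0.007, 0], 0],
    [1, [0, 0.012, 0], 0],
    [1, [0, 0.018, 0], 0],
    [1, [0, 0.025, 0], 0],
    [1, [0, 0.033, 0], 0],
    [1, [0, 0.041, 0], 0],
    [1, [0, 0.049, 0], 0],
    [1, [0, 0.057, 0], 0],
    [1, [0, 0.065, 0], 0]
  ]
}}

```text
time_s: 4.3
tool_pos: [470.1, 10.3, 13.7]
eef_rot: [180.0, -0.0, 176.6]
contact_force: [0.8, -0.9, 0.4]
opening: 85.7
gripper_force: 0.1
```

Emit:
{"name": "servo_tool", "arguments": {
  "motion": [
    [1, [0, 0.008, 0], 0],
    [1, [0, 0.016, 0], 0],
    [1, [0, 0.024, 0], 0],
    [1, [0, 0.032, 0], 0],
    [1, [0, 0.04, 0], 0],
    [1, [0, 0.048, 0], 0],
    [1, [0, 0.056, 0], 0],
    [1, [0, 0.064, 0], 0],
    [1, [0, 0.072, 0], 0],
    [1, [0, 0.08, 0], 0]
  ]
}}

```text
time_s: 5.13
tool_pos: [474.9, 90.0, 13.8]
eef_rot: [180.0, 0.0, 176.6]
contact_force: [-0.3, -0.2, 0.0]
opening: 85.0
gripper_force: 0.1
```

Emit:
{"name": "servo_tool", "arguments": {
  "motion": [
    [1, [0, 0.008, 0], 0],
    [1, [0, 0.016, 0], 0],
    [1, [0, 0.024, 0], 0],
    [1, [0, 0.032, 0], 0],
    [1, [0, 0.04, 0], 0],
    [1, [0, 0.047, 0], 0],
    [1, [0, 0.053, 0], 0],
    [1, [0, 0.058, 0], 0],
    [1, [0, 0.062, 0], 0],
    [1, [0, 0.065, 0], 0]
  ]
}}

```text
time_s: 5.97
tool_pos: [478.7, 154.6, 13.8]
eef_rot: [180.0, 0.0, 176.6]
contact_force: [0.7, -0.7, 0.1]
opening: 85.6
gripper_force: 0.0
```

Emit:
{"name": "servo_tool", "arguments": {
  "motion": [
    [1, [0, 0.004, 0], 0],
    [1, [0, 0.007, 0], 0],
    [1, [0, 0.009, 0], 0],
    [1, [0, 0.011, 0], 0],
    [1, [0, 0.012, 0], 0],
    [1, [0, 0.012, 0], 0],
    [1, [0, 0.012, 0], 0],
    [1, [0, 0.012, 0], 0]
  ]
}}

```text
time_s: 6.63
tool_pos: [479.3, 166.0, 13.8]
eef_rot: [180.0, -0.0, 176.6]
contact_force: [-0.6, 1.1, -0.8]
opening: 85.5
gripper_force: 0.0
```

```bash
python3 - <<'E'
from h import *
for n in('top','scene'):
    c=look(n); I=c['color']; cv2.imwrite(f'pics/{n}1.png',I)
    for r in finder.silhouettes('speaker',n)[:3]: print(n,round(r['score'],2),rect(c,r['pixels'],32),np.round(r['bbox']))
E
```

```text
top 0.66 [541.8, 139.1, 40.2, 14.9, 2.0] [222. 179. 228. 194.]
top 0.66 [185.1, 378.9, 67.3, 33.7, -6.3] [118. 313. 134. 343.]
scene 0.72 [204.7, 303.3, 177.7, 92.9, -70.8] [399. 211. 476. 260.]
scene 0.6 [474.3, 173.2, 204.5, 73.1, -4.5] [284. 233. 355. 290.]
```

View pics/scene1.png

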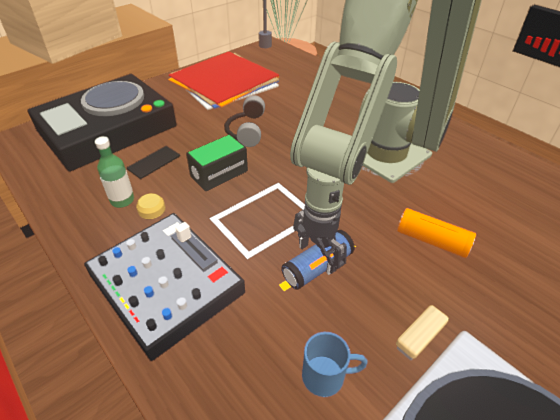

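The speaker sits caged on the yellow line, which shows at its ends near (285,286) and (350,240), and its stripe has gone round. I raise straight up and go behind the block.

Emit:
{"name": "servo_tool", "arguments": {
  "motion": [
    [1, [0, 0, -0.02], 0],
    [1, [0, 0, -0.05], 0],
    [1, [0, 0, -0.085], 0],
    [1, [0, 0, -0.125], 0],
    [1, [0, 0, -0.15], 0],
    [1, [0, -0.04, -0.155], 0.1],
    [1, [0, -0.08, -0.155], 0.22],
    [1, [-0.004, -0.12, -0.155], 0.34],
    [1, [-0.004, -0.16, -0.155], 0.46],
    [1, [-0.004, -0.2, -0.155], 0.58]
  ]
}}

```text
time_s: 7.67
tool_pos: [471.2, -35.5, 169.0]
eef_rot: [180.0, 0.0, 143.1]
contact_force: [0.8, -0.8, 0.3]
opening: 85.3
gripper_force: 0.0
```

```bash
cat >> h.py <<'E'
def to(x,y,z,yaw):
    s=ctrl.get_state(); a=np.radians(s['eef_rot'][2]); d=np.array([x,y,z])-s['tool_pos']
    print('shift',np.round([(d[0]*np.cos(a)+d[1]*np.sin(a))/1e3,(d[0]*np.sin(a)-d[1]*np.cos(a))/1e3,-d[2]/1e3],4),'twist',round(float(np.radians((s['eef_rot'][2]-yaw+180)%360-180)),3))
def spk(c):
    H=cv2.cvtColor(c['color'],cv2.COLOR_BGR2HSV); h,s,v=[H[...,i].astype(int) for i in range(3)]
    m=(abs(h-108)<16)&(s>80); m[:, :175]=0; m[:,280:]=0; m[:165]=0; m[270:]=0
    return rect(c,m,32)
E
python3 - <<'E'
from h import *
c=look('top'); print('speaker',spk(c)); cv2.imwrite('pics/t2.png',c['color'])
to(453,-340,165,86.6)
E
```

```text
speaker [480.9, 169.3, 150.0, 60.8, -3.4]
shift [-0.1669 -0.2477  0.0039] twist 0.978
```

Emit:
{"name": "servo_tool", "arguments": {
  "motion": [
    [1, [-0.167, -0.248, 0.004], 0.12],
    [1, [-0.167, -0.248, 0.004], 0.24],
    [1, [-0.167, -0.248, 0.004], 0.36],
    [1, [-0.167, -0.248, 0.004], 0.49],
    [1, [-0.167, -0.248, 0.004], 0.61],
    [1, [-0.167, -0.248, 0.004], 0.73],
    [1, [-0.167, -0.248, 0.004], 0.85],
    [1, [-0.167, -0.248, 0.004], 0.978],
    [1, [-0.167, -0.248, 0.004], 0.978],
    [1, [-0.167, -0.248, 0.004], 0.978]
  ]
}}

```text
time_s: 8.55
tool_pos: [457.4, -332.2, 164.3]
eef_rot: [-179.9, -0.1, 87.5]
contact_force: [-0.0, 1.2, -0.3]
opening: 85.8
gripper_force: 0.0
```

Emit:
{"name": "servo_tool", "arguments": {
  "motion": [
    [1, [0, 0, 0.03], 0],
    [1, [0, 0, 0.06], 0],
    [1, [0, 0, 0.085], 0],
    [1, [0, 0, 0.098], 0],
    [1, [0, 0, 0.1], 0],
    [1, [0, 0, 0.1], 0]
  ]
}}

```text
time_s: 9.05
tool_pos: [457.7, -330.7, 64.3]
eef_rot: [-179.9, -0.1, 87.6]
contact_force: [0.1, -0.4, 0.9]
opening: 85.8
gripper_force: 0.0
```

Emit:
{"name": "servo_tool", "arguments": {
  "motion": [
    [1, [0.008, -0.003, 0], 0.015],
    [1, [0.013, -0.003, 0], 0.015],
    [1, [0.018, -0.003, 0], 0.015],
    [1, [0.023, -0.003, 0], 0.015],
    [1, [0.028, -0.003, 0], 0.015],
    [1, [0.033, -0.003, 0], 0.015],
    [1, [0.038, -0.003, 0], 0.015],
    [1, [0.043, -0.003, 0], 0.015],
    [1, [0.047, -0.003, 0], 0.015],
    [1, [0.05, -0.003, 0], 0.015]
  ]
}}

```text
time_s: 9.88
tool_pos: [458.3, -283.5, 66.3]
eef_rot: [179.8, 0.2, 86.6]
contact_force: [-0.6, -6.5, 2.5]
opening: 85.4
gripper_force: 2.9
```

```bash
python3 - <<'E'
from h import *
c=look('scene'); I=c['color'][110:250,130:330]; cv2.imwrite('pics/s3.png',cv2.resize(I,None,fx=3,fy=3))
E
```

```text
(no output)
```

View pics/s3.png

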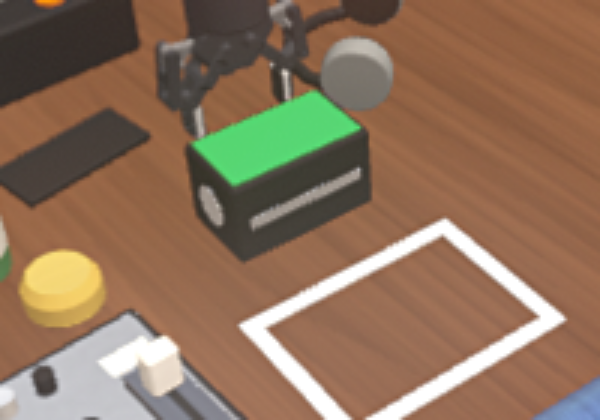

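The block is still green up with hardly any tilt, and its lower corner is at crop (245,260). The finger drag holds its back edge down, so it slid. I check how far.

```bash
python3 - <<'E'
from h import *
c=look('scene')
f=lambda u,v,z: px2w(c,[[130+u/3,110+v/3]],z)[0].round(0)
print('bottom corner',f(245,260,0),'was ~530,-219')
print('top corners',f(233,185,90),f(367,128,90),f(320,93,90),f(190,148,90)) 
to(453,-283,66,87.2)
E
```

```text
bottom corner [ 527. -190.    0.] was ~530,-219
top corners [ 528. -190.   90.] [ 388. -178.   90.] [ 386. -250.   90.] [ 527. -260.   90.]
shift [-0.0002 -0.0053  0.0001] twist -0.011
```

Emit:
{"name": "servo_tool", "arguments": {
  "motion": [
    [1, [-0.007, 0, 0], 0],
    [1, [-0.007, 0, 0.014], 0],
    [1, [-0.005, 0, 0.014], 0],
    [1, [0.001, 0, 0.014], 0],
    [1, [0.007, 0, 0.006], 0],
    [1, [0.013, 0, -0.001], 0],
    [1, [0.02, 0, -0.007], 0],
    [1, [0.028, 0, -0.013], 0],
    [1, [0.036, 0, -0.018], 0],
    [1, [0.036, 0, -0.018], 0]
  ]
}}

```text
time_s: 10.82
tool_pos: [459.9, -245.0, 84.3]
eef_rot: [179.9, 0.0, 86.6]
contact_force: [-0.8, -2.1, 0.3]
opening: 85.7
gripper_force: 0.9
```

```bash
python3 - <<'E'
from h import *
c=look('scene'); I=c['color'][110:250,130:330]; cv2.imwrite('pics/s4.png',cv2.resize(I,None,fx=3,fy=3))
E
```

```text
(no output)
```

View pics/s4.png

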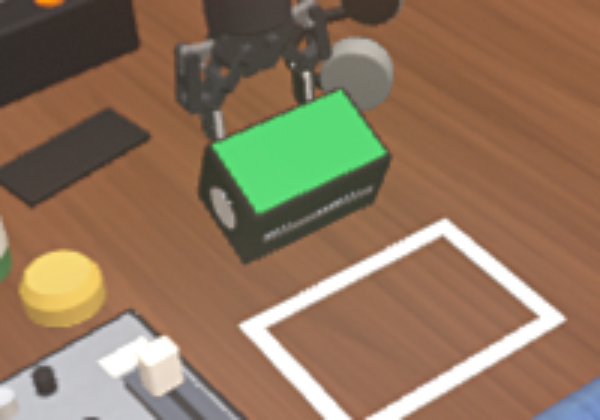

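The block is tilting about its far edge at crop (245,260), and the pivot hasn't moved. I continue the arc.

Emit:
{"name": "servo_tool", "arguments": {
  "motion": [
    [1, [0.008, 0, -0.004], 0],
    [1, [0.017, 0, -0.008], 0],
    [1, [0.024, 0, -0.01], 0],
    [1, [0.03, 0, -0.012], 0],
    [1, [0.035, 0, -0.013], 0],
    [1, [0.04, 0, -0.013], 0],
    [1, [0.044, 0, -0.014], 0],
    [1, [0.048, 0, -0.015], 0],
    [1, [0.05, 0, -0.015], 0],
    [1, [0.05, 0, -0.015], 0]
  ]
}}

```text
time_s: 11.7
tool_pos: [461.7, -195.7, 97.2]
eef_rot: [-179.9, -0.1, 86.5]
contact_force: [0.7, 0.3, 1.0]
opening: 85.1
gripper_force: 0.0
```

```bash
python3 - <<'E'
from h import *
c=look('scene'); I=c['color'][110:250,130:330]; cv2.imwrite('pics/s5.png',cv2.resize(I,None,fx=3,fy=3))
print(ctrl.get_state()['contact_force'])
E
```

```text
[0.93129242 0.11198841 0.31147775]
```

View pics/s5.png

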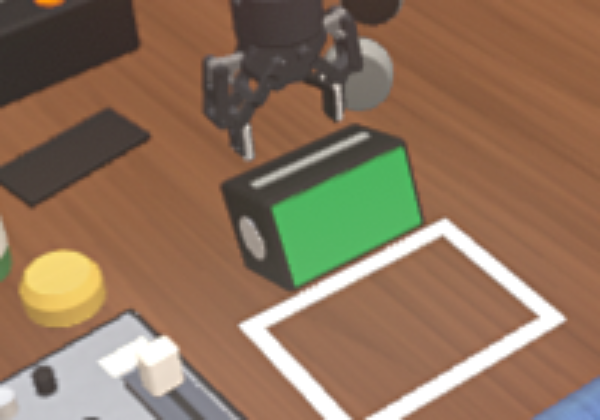

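Green now faces the rectangle and the grey-line side is on top. I check that it lies flat and where.

```bash
python3 - <<'E'
from h import *
c=look('scene')
f=lambda u,v,z: px2w(c,[[130+u/3,110+v/3]],z)[0].round(0).tolist()
print('bottom',f(295,288,0),f(422,222,0),f(250,270,0)); print('top',f(270,207,90),f(406,146,90),f(222,185,90),f(355,125,90))
E
```

```text
bottom [514.0, -130.0, 0.0] [368.0, -123.0, 0.0] [531.0, -176.0, 0.0]
top [521.0, -145.0, 90.0] [378.0, -133.0, 90.0] [535.0, -197.0, 90.0] [393.0, -188.0, 90.0]
```

The corners don't agree for a flat block, so it may be mid-fall. I let time pass.

Emit:
{"name": "servo_tool", "arguments": {
  "motion": [
    [1, [0, 0, -0.01], 0],
    [1, [0, 0, -0.02], 0],
    [1, [0, 0, -0.02], 0],
    [1, [0, 0, -0.02], 0],
    [1, [0, 0, -0.02], 0]
  ]
}}

```text
time_s: 12.22
tool_pos: [462.4, -196.6, 118.0]
eef_rot: [180.0, 0.0, 86.5]
contact_force: [-0.4, -0.5, 0.6]
opening: 85.2
gripper_force: 0.0
```

```bash
python3 - <<'E'
from h import *
c=look('scene'); I=c['color'][110:250,130:330]; cv2.imwrite('pics/s6.png',cv2.resize(I,None,fx=3,fy=3))
E
```

```text
(no output)
```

View pics/s6.png

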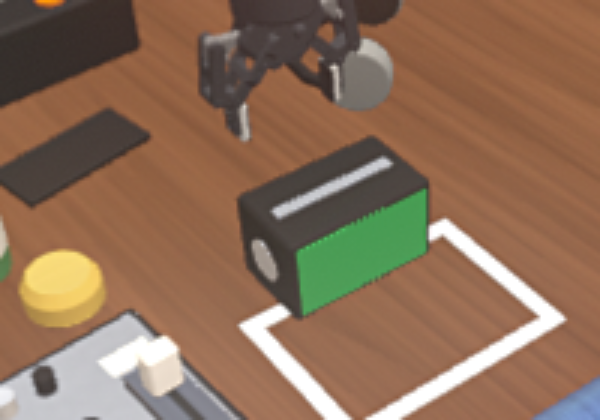

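It is flat now, with green facing the rectangle and its bottom edge from crop (302,317) to (428,255).

```bash
python3 - <<'E'
from h import *
c=look('scene')
f=lambda u,v,z: px2w(c,[[130+u/3,110+v/3]],z)[0].round(0).tolist()
print('bottom +y',f(302,317,0),f(428,254,0),f(250,277,0)); print('top',f(297,247,90),f(428,184,90),f(240,198,90),f(373,137,90))
to(456,-225,50,86)
E
```

```text
bottom +y [531.0, -96.0, -0.0] [394.0, -85.0, 0.0] [536.0, -168.0, 0.0]
top [534.0, -89.0, 90.0] [399.0, -79.0, 90.0] [533.0, -172.0, 90.0] [392.0, -163.0, 90.0]
shift [-0.0289 -0.0044  0.0676] twist 0.009
```

Emit:
{"name": "servo_tool", "arguments": {
  "motion": [
    [1, [-0.012, 0, 0.01], 0],
    [1, [-0.012, 0, 0.04], 0],
    [1, [-0.012, 0, 0.064], 0],
    [1, [-0.012, 0, 0.066], 0],
    [1, [-0.006, 0, 0.066], 0],
    [1, [0.0, 0, 0.066], 0],
    [1, [0.004, 0, 0.066], 0],
    [1, [0.008, 0, 0.066], 0],
    [1, [0.009, 0, 0.066], 0]
  ]
}}

```text
time_s: 13.07
tool_pos: [464.1, -188.0, 53.2]
eef_rot: [179.8, 0.1, 86.6]
contact_force: [0.4, -4.9, 1.3]
opening: 85.6
gripper_force: 2.6
```

Emit:
{"name": "servo_tool", "arguments": {
  "motion": [
    [1, [0.0, 0, -0.003], 0],
    [1, [0.006, 0, -0.009], 0],
    [1, [0.012, 0, -0.015], 0],
    [1, [0.019, 0, -0.021], 0],
    [1, [0.027, 0, -0.027], 0],
    [1, [0.035, 0, -0.032], 0],
    [1, [0.043, 0, -0.036], 0],
    [1, [0.052, 0, -0.04], 0],
    [1, [0.06, 0, -0.042], 0],
    [1, [0.066, 0, -0.044], 0]
  ]
}}

```text
time_s: 13.9
tool_pos: [467.1, -120.3, 96.3]
eef_rot: [180.0, -0.0, 86.5]
contact_force: [0.9, -0.4, 0.8]
opening: 85.6
gripper_force: 0.5
```

Emit:
{"name": "servo_tool", "arguments": {
  "motion": [
    [1, [0.005, 0, -0.001], 0],
    [1, [0.01, 0, -0.001], 0],
    [1, [0.014, 0, -0.002], 0],
    [1, [0.017, 0, -0.002], 0],
    [1, [0.019, 0, -0.003], 0],
    [1, [0.02, 0, -0.003], 0],
    [1, [0.02, 0, -0.008], 0],
    [1, [0.02, 0, -0.018], 0],
    [1, [0.02, 0, -0.02], 0]
  ]
}}

```text
time_s: 14.65
tool_pos: [468.7, -101.9, 116.7]
eef_rot: [179.9, 0.0, 86.5]
contact_force: [-0.0, -0.0, 0.4]
opening: 85.2
gripper_force: 0.0
```

```bash
python3 - <<'E'
from h import *
c=look('scene'); I=c['color'][110:290,130:370]; cv2.imwrite('pics/s7.png',cv2.resize(I,None,fx=3,fy=3))
E
```

```text
(no output)
```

View pics/s7.png

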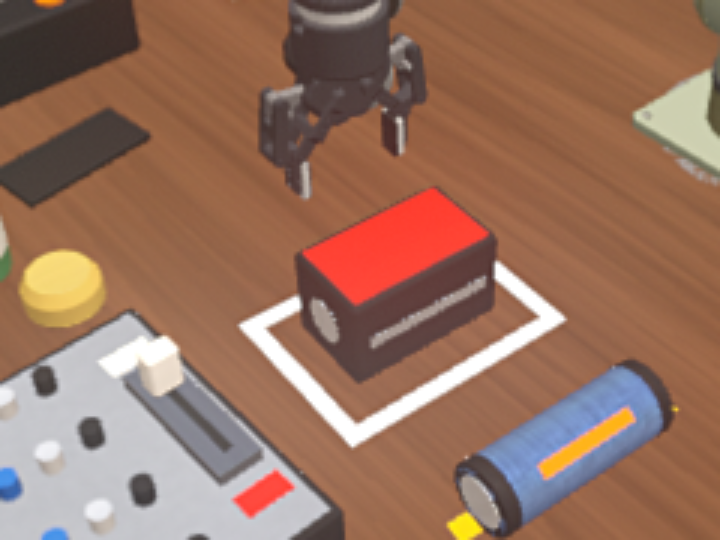

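Red is up inside the rectangle: the red face is around crop (397,245), with white tape visible on all sides. The speaker is still on the yellow line. I'll measure the block and the fader while moving clear.

Emit:
{"name": "servo_tool", "arguments": {
  "motion": [
    [1, [-0.01, 0, -0.03], 0],
    [0, [-0.02, 0.04, -0.06], 0],
    [-1, [-0.02, 0.08, -0.065], 0],
    [-1, [-0.02, 0.12, -0.065], 0],
    [-1, [-0.02, 0.16, -0.065], 0],
    [-1, [-0.02, 0.2, -0.065], 0],
    [-1, [-0.02, 0.212, -0.065], 0],
    [-1, [-0.02, 0.212, -0.065], 0]
  ]
}}

```text
time_s: 15.37
tool_pos: [681.4, -134.8, 178.7]
eef_rot: [180.0, -0.0, 86.5]
contact_force: [-0.9, 1.3, -0.1]
opening: 1.0
gripper_force: 0.0
```

```bash
python3 - <<'E'
from h import *
c=look('top'); I=c['color']; H=cv2.cvtColor(I,cv2.COLOR_BGR2HSV); h,s,v=[H[...,i].astype(int) for i in range(3)]
m=((h<8)|(h>172))&(s>150)&(v>120); m[:175]=0; m[265:]=0; m[:,:255]=0; m[:,345:]=0
print('red',m.sum(),rect(c,m,90),'frame 468.1,-37.9,-3.0'); print('spk',spk(c))
s2=look('scene')
for n,cc in(('top',c),('scene',s2)):
    for r in finder.silhouettes('fader_top',n)[:2]: print(n,r['score'],np.round(r['bbox']),rect(cc,r['pixels'],84))
f=lambda u,v,z: px2w(s2,[[130+u/3,110+v/3]],z)[0].round(0).tolist()
print('cap top',f(156,352,104),'red mark',f(263,493,50),'white mark',f(125,358,50),'track ends',f(152,367,64),f(228,450,64))
to(681,-112,78,86.5)
E
```

```text
red 1477 [468.5, -37.2, 139.3, 65.4, -3.3] frame 468.1,-37.9,-3.0
spk [480.9, 169.2, 150.0, 61.0, -3.4]
cap top [690.0, -51.0, 104.0] red mark [686.0, 70.0, 50.0] white mark [692.0, -111.0, 50.0] track ends [686.0, -76.0, 64.0] [688.0, 31.0, 64.0]
shift [0.0228 0.0025 0.1025] twist -0.0
```

Emit:
{"name": "servo_tool", "arguments": {
  "motion": [
    [-1, [0.023, 0.009, 0.03], 0],
    [-1, [0.023, 0.009, 0.06], 0],
    [-1, [0.023, 0.009, 0.085], 0],
    [-1, [0.023, 0.009, 0.096], 0],
    [-1, [0.023, 0.009, 0.099], 0],
    [-1, [0.023, 0.009, 0.099], 0]
  ]
}}

```text
time_s: 16.07
tool_pos: [688.3, -112.4, 82.0]
eef_rot: [-180.0, -0.0, 86.5]
contact_force: [0.3, -0.3, 0.2]
opening: 0.3
gripper_force: 0.0
```

Emit:
{"name": "servo_tool", "arguments": {
  "motion": [
    [-1, [0.01, -0.001, 0], 0],
    [-1, [0.02, -0.002, 0], 0],
    [-1, [0.03, -0.003, 0], 0],
    [-1, [0.04, -0.004, 0], 0],
    [-1, [0.05, -0.004, 0], 0],
    [-1, [0.06, -0.005, 0], 0],
    [-1, [0.07, -0.006, 0], 0],
    [-1, [0.08, -0.007, 0], 0],
    [-1, [0.09, -0.007, 0], 0],
    [-1, [0.095, -0.007, 0], 0]
  ]
}}

```text
time_s: 16.9
tool_pos: [687.3, -15.3, 81.6]
eef_rot: [-179.9, -0.0, 86.6]
contact_force: [0.1, -1.0, 1.2]
opening: 0.2
gripper_force: 0.8
```

Contact is light. I continue in small steps and feel for the end stop.

Emit:
{"name": "servo_tool", "arguments": {
  "motion": [
    [-1, [0.004, 0, 0], 0],
    [-1, [0.007, 0, 0], 0],
    [-1, [0.009, 0, 0], 0],
    [-1, [0.01, 0, 0], 0],
    [-1, [0.01, 0, 0], 0]
  ]
}}

```text
time_s: 17.32
tool_pos: [688.2, -6.9, 81.4]
eef_rot: [-180.0, -0.0, 86.5]
contact_force: [-0.4, -1.1, -0.4]
opening: 0.1
gripper_force: 0.2
```

Emit:
{"name": "servo_tool", "arguments": {
  "motion": [
    [-1, [0.001, 0, 0], 0],
    [-1, [0.002, 0, 0], 0],
    [-1, [0.003, 0, 0], 0],
    [-1, [0.003, 0, 0], 0]
  ]
}}

```text
time_s: 17.65
tool_pos: [688.4, -4.0, 81.6]
eef_rot: [-180.0, -0.0, 86.5]
contact_force: [-0.4, -0.4, -0.5]
opening: -0.1
gripper_force: 0.6
```

Emit:
{"name": "servo_tool", "arguments": {
  "motion": [
    [-1, [0.001, 0, 0], 0],
    [-1, [0.002, 0, 0], 0],
    [-1, [0.003, 0, 0], 0],
    [-1, [0.004, 0, 0], 0]
  ]
}}

```text
time_s: 17.98
tool_pos: [688.5, -3.4, 81.8]
eef_rot: [-180.0, 0.4, 86.6]
contact_force: [-1.8, -13.0, -0.4]
opening: 0.0
gripper_force: 6.5
```

```bash
python3 - <<'E'
from h import *
c=look('scene'); cv2.imwrite('pics/s8.png',cv2.resize(c['color'][190:350,90:290],None,fx=3,fy=3))
E
```

```text
(no output)
```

View pics/s8.png

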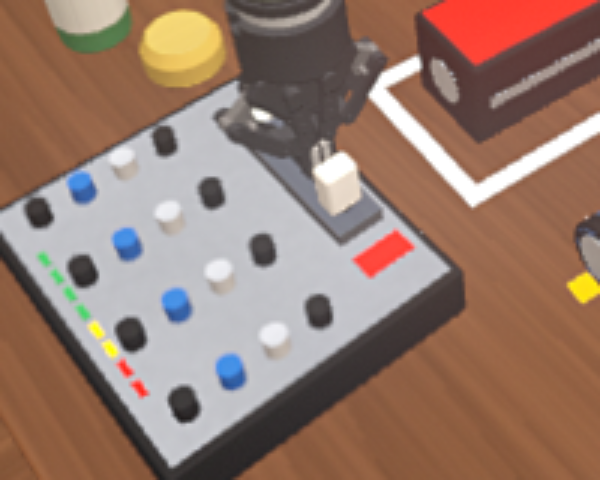

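The cap is at the red end, at crop (337,185), and the force jumped to 13 N at the stop. I back off and rise.

Emit:
{"name": "servo_tool", "arguments": {
  "motion": [
    [-1, [-0.01, 0, 0], 0],
    [-1, [-0.03, 0, 0], 0],
    [-1, [-0.04, 0, -0.03], 0],
    [-1, [-0.04, 0, -0.07], 0],
    [-1, [-0.04, 0, -0.11], 0],
    [-1, [-0.08, 0, -0.14], 0],
    [-1, [-0.12, 0, -0.15], 0],
    [-1, [-0.16, 0, -0.15], 0],
    [-1, [-0.16, 0, -0.15], 0]
  ]
}}

```text
time_s: 18.78
tool_pos: [679.3, -166.0, 234.0]
eef_rot: [179.7, 0.2, 86.2]
contact_force: [0.4, -0.2, 0.2]
opening: -0.0
gripper_force: 0.0
```

```bash
python3 - <<'E'
from h import *
c=look('top'); I=c['color']; H=cv2.cvtColor(I,cv2.COLOR_BGR2HSV); h,s,v=[H[...,i].astype(int) for i in range(3)]
m=((h<8)|(h>172))&(s>150)&(v>120); m[:175]=0; m[265:]=0; m[:,:255]=0; m[:,345:]=0
print('red',m.sum(),rect(c,m,90),'frame 468.1,-37.9,-3.0'); print('spk',spk(c),'park 471.4,166.2,-5.2')
m=(s<50)&(v>190); m[:105]=0;m[138:]=0;m[:,:265]=0;m[:,:]&=(np.arange(560)<322); print('cap',rect(c,m,104))
st=ctrl.get_state(); print(st['contact_force'],st['tool_pos'])
E
```

```text
red 2061 [468.0, -44.2, 139.5, 79.5, -3.3] frame 468.1,-37.9,-3.0
spk [480.9, 169.2, 150.0, 61.0, -3.4] park 471.4,166.2,-5.2
cap [687.7, -21.9, 131.9, 77.9, -88.7]
[0.41767021 0.06570945 0.02072181] [ 679.09652934 -163.96756939  232.82863572]
```

```bash
python3 -c "
from bench import ctrl
print(ctrl.finish_job())"
```

```text
the job is handed in; nothing more can be done
None
```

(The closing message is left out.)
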